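Lock the dust pail up into the separator on an engraver's bench

ROBOT

A 7-joint arm with a two-finger parallel gripper is mounted at the origin on the work surface. World frame = base frame: x ahead of the robot, y to its left, z up, the work surface at z = 0. Lengths are in mm, angles in rad, forces in N, time in s.
With the tool pointing down it reaches from about 350 to 900 mm from the base axis. Payload 8.1 kg.
Tool frame: the origin (TCP) lies at the very end of the fingers, on their centre line; the grasp point (between the pads) lies ctrl.hold_point_z behind it (ctrl.hold_point_z is the distance from the TCP to the grasp point, in mm); z points along the fingers, y is the direction in which the jaws open and shut (so a half turn about z gives the same grasp; the last joint's range is limited). The gripper opens to 92 mm and grips with 3 to 60 N. Pads are 19 mm wide; open, the fingers measure 130 mm over their backs; the gripper's body (75 mm by 190 mm) begins 47 mm behind the grasp point.
Start: joints at [1.063, 0.434, 0.025, 1.573, -0.012, 1.134, -0.075], TCP at [246.125, -574.512, 226.742] pointing down, gripper open.
Joint ranges: [-2.62, 2.62], [-0.44, 2.09], [-1.27, 1.32], [0.08, 2.57], [-1.32, 4.46], [0.12, 2], [-2.74, 2.74]. Speed limits (rad/s): [2.22, 2.22, 3.01, 3.01, 3.14, 3.14, 3.14].

INTERFACE

Orientations are given as a unit quaternion [w, x, y, z].
In Python, from rig import ctrl gives the robot as it stands.
- The arm moves only by the tool drive_tool, never from a script. Its argument "commands" is a list of rows, each an object with "claw": the closure in counts, from 0 (fully open) to 255 (shut); "offset": the shift along the tool's x, y, z in m, a list of three; "dr": the turn, a rotation vector about the tool's x, y, z in degrees, a list of three. A call has 1 to 20 rows; each row shifts and turns the commanded pose from where the row before left it, along the tool's axes as they then stand; what a row does not reach is not made up. A row lasts 1/12 s, in which the tool goes at most 41.7 mm and 7.16 degrees, less where a joint would pass 70% of its speed; a pose out of reach is approached as far as the arm can. A call with a gripper value outside its range is refused whole. The fingers move at their own pace and stop on an object; the grip force is fixed at half the most. Time passes only in rows, so rows that do not move let the fingers close. It gives the time, the measured TCP pose, the force and the opening at its end, in the units of the state.
- ctrl.get_obs(): the state, without advancing time (a new reading comes with each control period).
- ctrl.capture(name): name is "scene" or "top"; returns (picture, depth): 480x640x3 uint8, blue, green, red; 480x640 float32, mm along the optical axis (not along the pixel's ray), 0 where there is no reading.
- ctrl.camera_params(name): a dict with "fx", "fy", "cx", "cy" (pixels), "D" ([k1, k2, p1, p2, k3] as OpenCV has them; the pictures are not rectified), "world_from_camera" (4x4, takes a point from camera to world coordinates). Camera axes: x right, y down, z forward; pixel columns grow to the right and rows downward; lengths in mm; the calibration is good to about 2 mm. A picture is of the moment at which its call begins. camera_params takes no time and is no camera call.
- ctrl.sign_off(): hands the job in, once; it reports no verdict.
The state is a dict: "time_s": time; "joint_positions": joint angles; "joint_velocities": joint speeds; "tau": joint torques, N m; "position": TCP position; "eef_rot": TCP orientation; "wrist_force": force on the tool from outside, world axes, zero at the start; "moment": the same for the moment, N m; "finger_gap": opening from 0.0 (shut) to 1.0 (fully open).
Only numpy, scipy, OpenCV 4.12 (cv2) and the standard library are available. Lean on these libraries where they do the work, as an engineer would, in place of code of your own. Each camera call takes 0.05 s, during which the arm holds its last target.

TASK

Pick up the empty steel dust pail by its black handle, lift it up into the ring under the dust separator's arm, feel for the two entry slots and twist it anticlockwise (seen from above) until both lugs drop into their notches and the pail hangs locked by itself; then let go. Do it gently, without forcing the pail against the separator, and do not disturb the other things on the bench.

Things in the scene. Friction and masses are not known exactly. Their poses are not given: they have to be found in the camera images.
- pail_grip (a point): Centre of the black grip bar on top of the rigid handle (bail) of the loose steel dust pail. Bar 11 mm thick along pail x, 66 mm long along y, 17 mm high: pinch it from above across its thickness. z is up the pail's axis. Down from here: rim 85 mm, underside 147 mm. The pail is centred under the bar, weighs 0.2 to 0.33 kg and looks the same after half a turn.
- pail_rim (a point): Centre of the rim of the same pail, same axes; rim bevelled, cup 57 mm across, 62 mm tall. The bail's two 6.4 mm rods stand upright 60 mm from the axis on +y and -y, from the bar down to 42 mm below the rim, where they turn in to the cup: the window between bar and rim is open towards +x and -x.
- pail_lug (a point): Outer end of the pail's +y brass lug, a level round pin 8 mm thick, centre 6 mm below the rim, end 41 mm from the axis. An equal lug sticks out on -y. Same axes as the pail.
- pail: The same pail; origin at the centre of its underside, same axes.
- socket (a point): Centre of the mouth (underside) of the separator's downward bayonet ring, 125 mm above the bench: mouth 61 mm, ring 74 mm across, 30 mm tall, cap up to 38 mm above here. z up; +x along the fixed arm to the column; -x, +y and -y are open. Bring the pail in level from -x, rim about 8 mm below the mouth, so that ring and arm pass through the bail's window under the grip bar.
- separator: Fixed stand carrying ring, pad and pins; origin on the bench below the socket, same axes. ENTRY: lugs rise into two opposite 13 mm slots, each below a yellow tab outside the ring, when the pail's yaw is 0.40 rad LESS than this yaw (or half a turn off), plus or minus an unmeasured 0.50 rad: feel for it; a slot gives 0.07 rad either way. Off a slot the lugs stop with the rim 2 mm above the mouth.
- seal (a point): Underside of the spring-loaded rubber pad in the ring, 12 mm above the mouth. Once the lugs are in the slots the rim pushes it up: 2 N at first, 0.35 N more per mm. The lugs meet the slots' roof when the rim is 24 mm above the mouth. Pressing the pail on the separator with over 35 N (all contacts added) counts as forcing.
- lock_a (a joint): Red indicator pin in one notch: 0 free, 0.004 m pushed down out of the ring with a lug in the notch. TURN: with the rim 20 to 24 mm above the mouth (lower, the lugs hit the ledge) turn the pail anticlockwise from above (yaw grows) 0.80 rad from its entry yaw; the end wall stops it at about 0.87. There the lugs sink 5 mm into the notches: locked, the rim is about 15 mm above the mouth.
- lock_b (a joint): Red indicator pin of the opposite notch, likewise. The slotted ring is held in the stand by stiff friction, 2.5 N m; it does not turn in normal use.
- column_top (a point): Top of the black knob on the separator's column, 245 mm above the bench; the column is 60 mm square, 205 mm along the separator's +x from the socket. The arm from it to the ring is 26 mm wide, from 12 to 32 mm above the mouth.
- cup_mid (a point): Bystander: black cup with copper bands, 72 mm across, 75 mm tall; its centre half-way up.
- jar_mid (a point): Bystander: amber jar with white cap, 64 mm across, 75 mm tall; its centre half-way up.
- pliers_mid (a point): Bystander: red-handled pliers lying flat, about 135 mm long along x, 16 mm high; near the pivot.
- block_mid (a point): Bystander: cork sanding block 75 x 45 x 28 mm; its centre.
- tin_mid (a point): Bystander: round brass tin 60 mm across, 30 mm tall; its centre.
- graver_grip (a point): Bystander: wooden-handled graver lying flat; a point on its handle.
- dust_brush_grip (a point): Bystander: bench brush lying flat; a point on its handle.
Not all that is in view belongs to the job. There is more than one size of the pail; the job needs the middle-sized.

How it is judged:
By the outcome, as a careful person would: the job done as asked, in the order asked, and still so for the second after the job is handed in, with the robot touching nothing.
It also fails if it takes over 70 s, if anything falls off the work surface, if the arm or the gripper's body presses on something with over 40 N, if the wrist force passes 120 N, or if a joint passes its speed limit or range.

## Working session

There is one attempt and no reset: what is moved stays moved. The work goes in short steps, Python scripts to look and compute and a tool call to move; the robot and the scene stay as the last step left them, time stands still between calls to the robot, and variables do not carry over. Pictures are saved under pics/ and viewed, and the job is handed in when it is done.

Besides the shell and the picture viewer there is one more tool, called after "Emit:" as name(argument=value, ...), one argument or row to a line, values as JSON. drive_tool: Moves the arm, as the interface text tells. Its arguments: {"type":"object","properties":{"commands":{"type":"array","items":{"type":"object","properties":{"claw":{"type":"number"},"offset":{"type":"array","items":{"type":"number"}},"dr":{"type":"array","items":{"type":"number"}}}}}},"required":["commands"]}

```bash
ls; mkdir -p pics; python3 - <<'E'
from rig import ctrl
import cv2,numpy as np
print(ctrl.get_obs(), ctrl.hold_point_z)
for n in("scene","top"):
    im,d=ctrl.capture(n); cv2.imwrite(f"pics/{n}0.png",im); np.save(f"pics/{n}0.npy",d)
    print(n,ctrl.camera_params(n))
E
```

```text
pics
{'time_s': 0.0, 'joint_positions': array([ 1.06341298,  0.43518975,  0.02494575,  1.57410833, -0.01157927,
        1.13400459, -0.07508822]), 'joint_velocities': array([ 0.00192957,  0.00060088, -0.00041367,  0.00068788,  0.00112738,
        0.00093042,  0.00103303]), 'tau': array([-1.75968044e-04, -6.67847729e+01,  9.84963700e-01, -3.14458752e+01,
       -6.06448087e-02,  4.28830110e-02,  1.64203830e-04]), 'position': array([ 245.88714862, -574.03339836,  225.96097315]), 'eef_rot': array([-7.48338414e-04,  9.79590801e-01,  2.01000622e-01, -2.29454388e-04]), 'wrist_force': array([-0.01119347, -0.25834305,  1.05241461]), 'moment': array([-0.02289055, -0.00606862, -0.01280813]), 'finger_gap': 0.9967430905535268} 18.8
scene {'fx': 565.5381321661946, 'fy': 565.5381321661946, 'cx': 316.86796513559733, 'cy': 237.27403870018426, 'D': array([-0.16793371,  0.        ,  0.        ,  0.        ,  0.        ]), 'world_from_camera': array([[ 5.27013527e-01,  6.79070874e-01, -5.10998524e-01,
         1.18650663e+03],
       [ 8.49773522e-01, -4.12642274e-01,  3.28041635e-01,
        -4.81648810e+02],
       [ 1.19039270e-02, -6.07115394e-01, -7.94524508e-01,
         1.20261239e+03],
       [ 0.00000000e+00,  0.00000000e+00,  0.00000000e+00,
         1.00000000e+00]])}
top {'fx': 533.9460302020918, 'fy': 533.9460302020918, 'cx': 317.6085451331545, 'cy': 240.21944139888188, 'D': array([0.0543517, 0.       , 0.       , 0.       , 0.       ]), 'world_from_camera': array([[ 1.08830093e-02, -9.92495586e-01,  1.21795207e-01,
         3.81502431e+02],
       [-9.99666062e-01, -1.36539464e-02, -2.19393409e-02,
        -6.71336960e+01],
       [ 2.34376842e-02, -1.21515769e-01, -9.92312750e-01,
         1.33177962e+03],
       [ 0.00000000e+00,  0.00000000e+00,  0.00000000e+00,
         1.00000000e+00]])}
```

View pics/scene0.png

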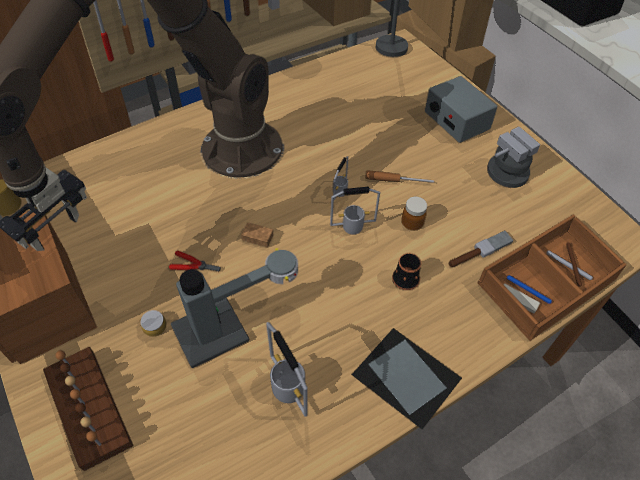

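View pics/top0.png

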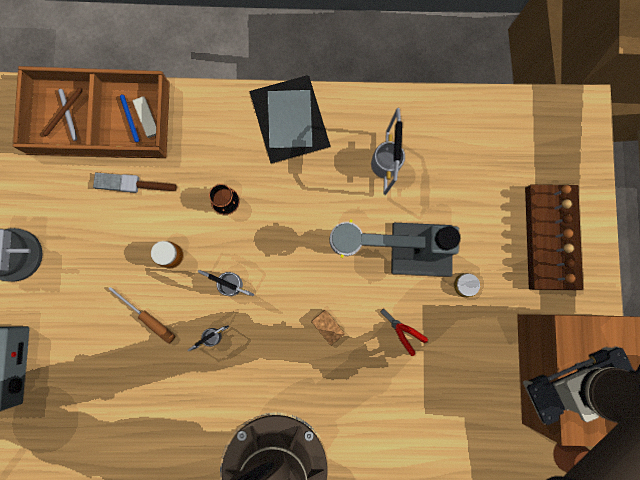

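Candidates (scene / top pixel): large pail (287,375)/(390,155), middle pail (354,212)/(228,283), small pail (341,180)/(210,337). The middle one looks right. I'll check it by size with crops and depth.

```bash
cat > h.py <<'E'
import cv2,numpy as np
from rig import ctrl
P={n:ctrl.camera_params(n) for n in("scene","top")}
def ray(n,px):
    p=P[n];K=np.array([[p['fx'],0,p['cx']],[0,p['fy'],p['cy']],[0,0,1]])
    u=cv2.undistortPoints(np.array(px,float).reshape(-1,1,2),K,p['D']).reshape(-1,2)
    T=p['world_from_camera'];d=np.c_[u,np.ones(len(u))]@T[:3,:3].T
    return T[:3,3],d
def plane(n,px,z):
    o,d=ray(n,px);return o+d*((z-o[2])/d[:,2])[:,None]
def dep(n,px,D):
    o,d=ray(n,px);px=np.array(px).reshape(-1,2).astype(int)
    return o+d*D[px[:,1],px[:,0]][:,None]
def cloud(n,D):
    v,u=np.mgrid[:480,:640];px=np.c_[u.ravel(),v.ravel()]
    return dep(n,px,D).reshape(480,640,3)
def proj(n,X):
    p=P[n];K=np.array([[p['fx'],0,p['cx']],[0,p['fy'],p['cy']],[0,0,1]]);T=np.linalg.inv(p['world_from_camera'])
    return cv2.projectPoints(np.array(X,float).reshape(-1,3),cv2.Rodrigues(T[:3,:3])[0],T[:3,3],K,p['D'])[0].reshape(-1,2)
E
python3 - <<'E'
from h import *
t=cv2.imread('pics/top0.png');s=cv2.imread('pics/scene0.png')
a=cv2.resize(t[230:380,160:360],(800,600),interpolation=cv2.INTER_CUBIC);b=cv2.resize(t[190:300,320:480],(800,550),interpolation=cv2.INTER_CUBIC)
c=cv2.resize(s[140:260,300:460],(800,600),interpolation=cv2.INTER_CUBIC);d=cv2.resize(s[220:370,140:340],(800,600),interpolation=cv2.INTER_CUBIC)
for n,i in zip("abcd",(a,b,c,d)): cv2.imwrite(f"pics/crop_{n}.png",i)
D=np.load('pics/top0.npy');C=cloud('top',D)
# black bars: dark pixels with height
for nm,(x0,x1,y0,y1) in dict(large=(370,420,100,200),mid=(190,260,260,305),small=(180,235,315,355),ring=(325,365,218,260),knob=(425,465,220,262)).items():
    g=t[y0:y1,x0:x1].max(2);Z=C[y0:y1,x0:x1,2];X=C[y0:y1,x0:x1]
    print(nm,'zmax pct',np.percentile(Z,[50,90,97,99.5]))
    m=(g<60)&(Z>60) if nm in('large','mid','small') else Z>np.percentile(Z,99)-8
    if nm=='ring': m=(Z>150)
    ys,xs=np.nonzero(m)
    if len(xs)<5: print(len(xs));continue
    r=cv2.minAreaRect(np.c_[xs+x0,ys+y0].astype(np.float32)); z=np.median(Z[m])
    bx=plane('top',cv2.boxPoints(r),z)
    print(' px',r,'n',len(xs),'z',z,'ctr',plane('top',[r[0]],z).round(1),'sides',np.linalg.norm(bx[1]-bx[0]),np.linalg.norm(bx[2]-bx[1]),'median xyz',np.median(X[m],0).round(1))
    L=bx[1]-bx[0] if np.linalg.norm(bx[1]-bx[0])>np.linalg.norm(bx[2]-bx[1]) else bx[2]-bx[1]
    print(' long axis yaw',np.arctan2(L[1],L[0]))
E
```

```text
large zmax pct [  0.93767324 116.73846362 205.9487379  209.80865259]
 px ((390.3500061035156, 151.9499969482422), (25.298221588134766, 76.84333038330078), 18.434947967529297) n 333 z 205.08748482099008 ctr [[ 715.1 -248.   205.1]] sides 171.74537301250584 55.24902737458583 median xyz [ 740.2 -264.   205.1]
 long axis yaw -0.31384243697886266
mid zmax pct [  0.53571234  59.15475288 154.33836907 158.91401986]
 px ((223.8941650390625, 282.5839538574219), (33.52877426147461, 5.135037899017334), 25.016895294189453) n 148 z 154.65807136806234 ctr [[429.8 110.8 154.7]] sides 11.097937297828135 73.55537651586238 median xyz [431.1 113.9 154.7]
 long axis yaw -1.9945808077241718
small zmax pct [  0.75964081  39.1955611  115.54376002 120.32706309]
 px ((209.9927215576172, 335.2221374511719), (3.71462082862854, 35.79875183105469), 56.8886604309082) n 83 z 116.17336715038914 ctr [[314.3 143.3 116.2]] sides 77.6452602378141 8.305331363632941 median xyz [306.2 154.5 116.2]
 long axis yaw -0.9808063392370369
ring zmax pct [153.75299134 164.05203453 165.97477107 168.29562712]
 px ((346.0, 238.5), (37.0, 36.0), 90.0) n 914 z 161.50187737365172 ctr [[ 529.8 -155.8  161.5]] sides 80.06096845919777 82.5372150633711 median xyz [ 530.1 -155.9  161.5]
 long axis yaw -3.1412558315676193
knob zmax pct [203.02501423 245.30480228 247.07973618 249.70246089]
 px ((444.0, 242.5), (31.0, 32.0), 90.0) n 433 z 244.6186524718828 ctr [[ 513.8 -351.1  244.6]] sides 66.01389474846606 64.21161894499907 median xyz [ 523.5 -360.6  244.6]
 long axis yaw -1.5570850494264483
```

View pics/crop_a.png

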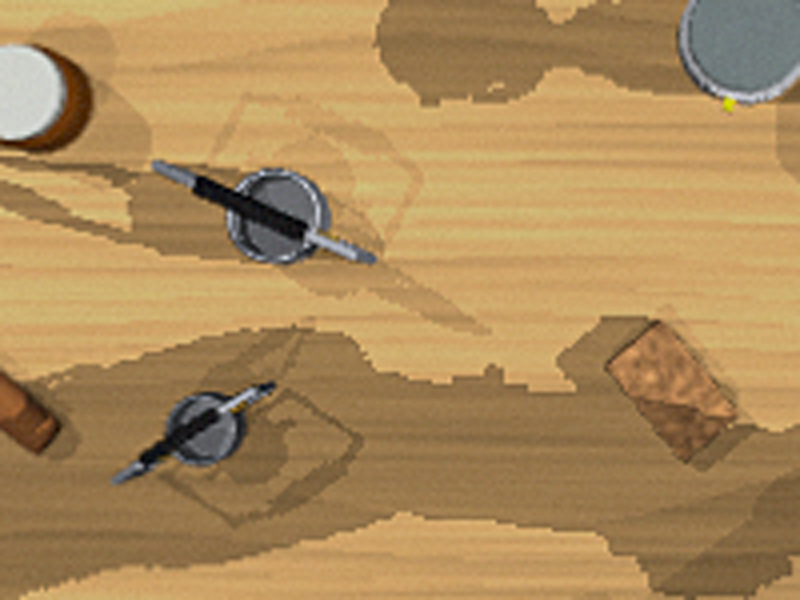

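View pics/crop_c.png

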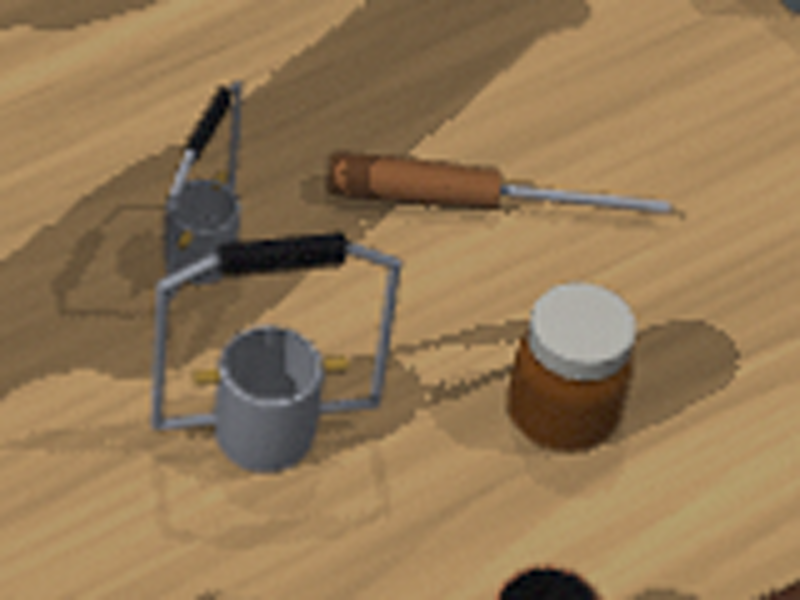

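View pics/crop_d.png

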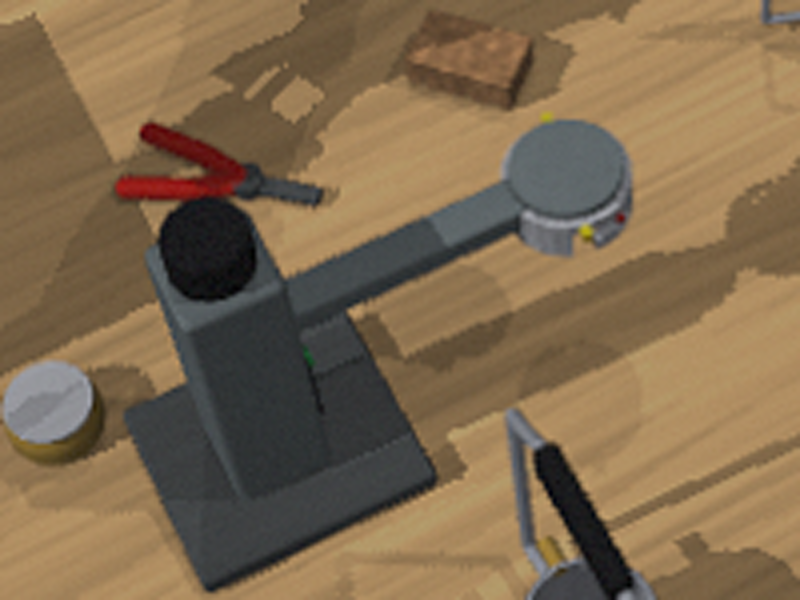

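View pics/crop_b.png

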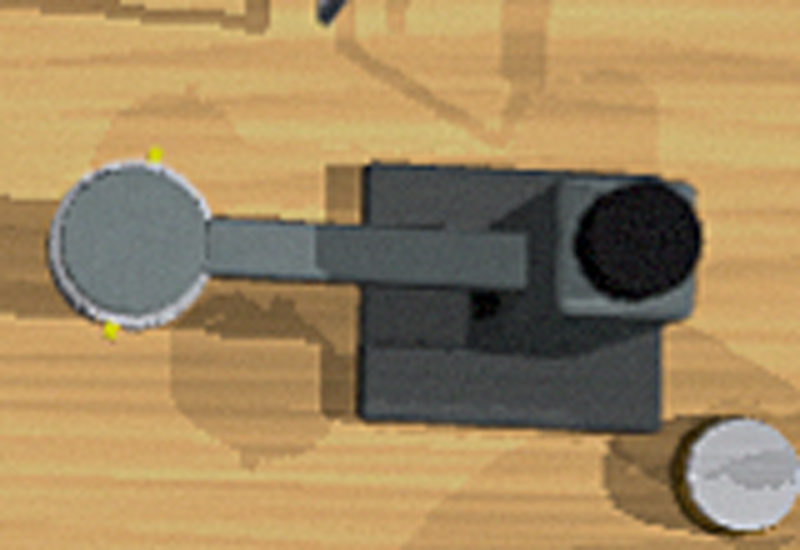

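Top crop: middle pail bar runs from crop (155,165) to (375,260). It is between the small pail at (205,430) and the large one elsewhere, and its depth height of 155 mm matches the given size. The yellow tabs show at top (351,221) and (342,256). Next, exact poses.

```bash
python3 - <<'E'
from h import *
t=cv2.imread('pics/top0.png');s=cv2.imread('pics/scene0.png')
def blobs(im,m,off):
    n,l,st,c=cv2.connectedComponentsWithStats(m.astype(np.uint8))
    return [(st[i,4],(c[i]+off).round(2)) for i in range(1,n) if st[i,4]>=3]
# yellow tabs
px={}
for n,im,(x0,x1,y0,y1) in(('top',t,(325,370,210,265)),('scene',s,(255,310,240,295))):
    c=im[y0:y1,x0:x1]; h=cv2.cvtColor(c,cv2.COLOR_BGR2HSV)
    m=(h[...,0]>22)&(h[...,0]<38)&(h[...,1]>170)&(h[...,2]>120)
    b=blobs(c,m,np.array([x0,y0]));print(n,b);px[n]=[q[1] for q in b if q[0]>=4]
for z in(130,140,150): print(z,[plane('top',[p],z).round(1).tolist() for p in px['top']],[plane('scene',[p],z).round(1).tolist() for p in px['scene']])
# bar
for n,im,(x0,x1,y0,y1) in(('top',t,(195,258,262,302)),('scene',s,(325,385,180,200))):
    c=im[y0:y1,x0:x1]; m=(c.max(2)<55).astype(np.uint8)
    k,l,st,ce=cv2.connectedComponentsWithStats(m); i=1+st[1:,4].argmax()
    ys,xs=np.nonzero(l==i); r=cv2.minAreaRect(np.c_[xs+x0,ys+y0].astype(np.float32)); pts=np.c_[xs+x0,ys+y0]
    e=cv2.fitLine(pts.astype(np.float32),cv2.DIST_L2,0,.01,.01).ravel()
    mid=pts.mean(0)
    for z in(147,151,155.5):
        W=plane(n,[mid,mid+e[:2]*10,mid-e[:2]*10],z);L=W[1]-W[2];B=plane(n,cv2.boxPoints(r),z)
        print(n,len(xs),mid,r,z,W[0].round(1),'yaw',np.arctan2(L[1],L[0]).round(3),sorted([np.linalg.norm(B[1]-B[0]).round(1),np.linalg.norm(B[2]-B[1]).round(1)]))
# rim depth cloud top: pail rim z=62
D=np.load('pics/top0.npy');C=cloud('top',D)
sub=C[255:305,195:262].reshape(-1,3);m=(sub[:,2]>55)&(sub[:,2]<68)
c,r=cv2.minEnclosingCircle(sub[m][:,:2].astype(np.float32));print('rim',c,r,m.sum())
# knob, cap circles, color based
g=cv2.cvtColor(t,cv2.COLOR_BGR2GRAY)
kb=(t[215:270,420:470].max(2)<40).astype(np.uint8);k,l,st,ce=cv2.connectedComponentsWithStats(kb);i=1+st[1:,4].argmax()
ys,xs=np.nonzero(l==i);(c,r)=cv2.minEnclosingCircle(np.c_[xs+420,ys+215].astype(np.float32));print('knob px',c,r,plane('top',[c],240))
cc=cv2.HoughCircles(g[210:270,320:372],cv2.HOUGH_GRADIENT,1,30,param1=100,param2=8,minRadius=14,maxRadius=20)
print(cc); 
if cc is not None:
    q=cc[0,0,:2]+[320,210];print(plane('top',[q],160))
sub=C[215:265,325:385].reshape(-1,3);m=(sub[:,2]>155)
E
```

```text
top [(np.int32(6), array([350.83, 220.17])), (np.int32(8), array([341.62, 255.62]))]
scene [(np.int32(5), array([276.2, 248.6])), (np.int32(6), array([286. , 277.5]))]
130 [[[576.1, -169.0, 130.0]], [[494.7, -148.4, 130.0]]] [[[475.5, -138.2, 130.0]], [[557.8, -159.0, 130.0]]]
140 [[[574.5, -168.2, 140.0]], [[493.7, -147.7, 140.0]]] [[[482.1, -141.4, 140.0]], [[563.7, -162.0, 140.0]]]
150 [[[572.9, -167.3, 150.0]], [[492.8, -147.1, 150.0]]] [[[488.7, -144.6, 150.0]], [[569.5, -165.0, 150.0]]]
top 174 [222.3045977  281.94827586] ((222.83065795898438, 280.7332458496094), (28.657333374023438, 16.73090934753418), 47.29060745239258) 147 [431.5 115.5 147. ] yaw -2.03 [np.float64(36.3), np.float64(63.7)]
top 174 [222.3045977  281.94827586] ((222.83065795898438, 280.7332458496094), (28.657333374023438, 16.73090934753418), 47.29060745239258) 151 [431.3 114.9 151. ] yaw -2.03 [np.float64(36.2), np.float64(63.4)]
top 174 [222.3045977  281.94827586] ((222.83065795898438, 280.7332458496094), (28.657333374023438, 16.73090934753418), 47.29060745239258) 155.5 [431.1 114.2 155.5] yaw -2.03 [np.float6
[... 156 characters left out ...]
[432.2 115.9 147. ] yaw 1.164 [np.float64(21.8), np.float64(67.2)]
scene 158 [355.71518987 190.41139241] ((356.0000305175781, 190.5), (6.412234783172607, 26.2901611328125), 85.91438293457031) 151 [435.1 113.7 151. ] yaw 1.164 [np.float64(21.7), np.float64(66.9)]
scene 158 [355.71518987 190.41139241] ((356.0000305175781, 190.5), (6.412234783172607, 26.2901611328125), 85.91438293457031) 155.5 [438.3 111.1 155.5] yaw 1.164 [np.float64(21.6), np.float64(66.6)]
rim (432.9473571777344, 113.19062805175781) 61.085899353027344 93
knob px (447.0, 238.0) 12.369417190551758 [[ 523.80733362 -358.71073063  240.        ]]
[[[26.5 27.5 15. ]
  [50.5 52.5 17.2]]]
[[ 532.275251   -156.99346665  160.        ]]
```

```bash
python3 - <<'E'
from h import *
W=plane('top',[[198.75,271.25],[253.75,295]],147);L=W[0]-W[1];print(W.round(1),W.mean(0),np.linalg.norm(L),np.arctan2(L[1],L[0]))
s=cv2.imread('pics/scene0.png')
ends=[[300+163/5,140+285/5],[300+398/5,140+262/5]]
W=plane('scene',ends,147);L=W[1]-W[0];print(W.round(1),W.mean(0),np.linalg.norm(L),np.arctan2(L[1],L[0]))
for z in(125,130,135,140):print('pin',z,plane('scene',[[295.5,274.2]],z).round(1))
c=np.array([532.2,-156.8])
for nm,p,z in(('cup',(224,198),75),('jar',(166,253),75),('tin',(467,284),30),('block',(327,324),28),('small bar',(210,337),116),('large',(398,140),205)):print(nm,plane('top',[p],z).round(0))
print('ring center proj',proj('top',[[532.2,-156.8,163]]),proj('scene',[[532.2,-156.8,163]]))
E
```

```text
[[454.5 167.8 147. ]
 [403.6  45.8 147. ]] [429.04130278 106.79100955 147.        ] 132.11885513527537 1.1757246679307607
[[420.7  54.1 147. ]
 [468.8 163.8 147. ]] [444.79214467 108.95392281 147.        ] 119.7614025517756 1.1575043194133154
pin 125 [[ 558.3 -134.4  125. ]]
pin 130 [[ 561.2 -136.   130. ]]
pin 135 [[ 564.2 -137.7  135. ]]
pin 140 [[ 567.1 -139.3  140. ]]
cup [[634. 129.  75.]]
jar [[501. 259.  75.]]
tin [[ 439. -461.   30.]]
block [[ 338. -121.   28.]]
small bar [[310. 143. 116.]]
large [[ 742. -265.  205.]]
ring center proj [[346.51714765 237.36074349]] [[280.67616522 260.81938603]]
```

Emit:
drive_tool(
  commands=[
    {"claw":0,"offset":[0.0245,-0.031,0],"dr":[0,0,0]},
    {"claw":0,"offset":[0.0245,-0.031,0],"dr":[0,0,0]},
    {"claw":0,"offset":[0.0245,-0.031,0],"dr":[0,0,0]},
    {"claw":0,"offset":[0.0245,-0.031,0],"dr":[0,0,0]},
    {"claw":0,"offset":[0.0245,-0.031,0],"dr":[0,0,0]},
    {"claw":0,"offset":[0.0245,-0.031,0],"dr":[0,0,0]},
    {"claw":0,"offset":[0.0245,-0.031,0],"dr":[0,0,0]},
    {"claw":0,"offset":[0.0245,-0.031,0],"dr":[0,0,0]},
    {"claw":0,"offset":[0.0245,-0.031,0],"dr":[0,0,0]},
    {"claw":0,"offset":[0.0245,-0.031,0],"dr":[0,0,0]},
    {"claw":0,"offset":[0.0245,-0.031,0],"dr":[0,0,0]},
    {"claw":0,"offset":[0.0245,-0.031,0],"dr":[0,0,0]},
    {"claw":0,"offset":[0.0245,-0.031,0],"dr":[0,0,0]},
    {"claw":0,"offset":[0.0245,-0.031,0],"dr":[0,0,0]},
    {"claw":0,"offset":[0.0245,-0.031,0],"dr":[0,0,0]},
    {"claw":0,"offset":[0.0245,-0.031,0],"dr":[0,0,0]},
    {"claw":0,"offset":[0.0245,-0.031,0],"dr":[0,0,0]},
    {"claw":0,"offset":[0.0245,-0.031,0],"dr":[0,0,0]},
  ],
)

```text
time_s: 1.6
position: [431.7, 113.8, 226.7]
eef_rot: [0.0, 0.98, 0.201, -0.0]
wrist_force: [1.4, -1.2, 0.4]
finger_gap: 0.996
```

Emit:
drive_tool(
  commands=[
    {"claw":0,"offset":[0,0,0],"dr":[0,0,-7]},
    {"claw":0,"offset":[0,0,0],"dr":[0,0,-7]},
    {"claw":0,"offset":[0,0,0],"dr":[0,0,-7]},
    {"claw":0,"offset":[0,0,0],"dr":[0,0,-7]},
    {"claw":0,"offset":[0,0,0],"dr":[0,0,-7]},
    {"claw":0,"offset":[0,0,0],"dr":[0,0,-7]},
    {"claw":0,"offset":[0,0,0],"dr":[0,0,0]},
  ],
)

```text
time_s: 2.18
position: [431.5, 111.9, 226.4]
eef_rot: [-0.0, 0.841, 0.541, -0.0]
wrist_force: [-0.8, 0.2, 0.6]
finger_gap: 1.002
```

```bash
cat >> h.py <<'E'
from scipy.spatial.transform import Rotation as R
def toolto(xyz,yyaw=None):
    o=ctrl.get_obs();q=o['eef_rot'];r=R.from_quat([q[1],q[2],q[3],q[0]])
    M=r.as_matrix();yy=np.arctan2(M[1,1],M[0,1])
    print('t',round(o['time_s'],2),'pos',o['position'].round(1),'yyaw',yy.round(3),'zax',M[:,2].round(3),'F',o['wrist_force'].round(2),'M',o['moment'].round(2),'gap',round(o['finger_gap'],3),'j7',o['joint_positions'][6].round(2))
    if xyz is not None: print('tool offset',(M.T@(np.array(xyz)-o['position'])).round(1))
    if yyaw is not None: print('dr z deg',-np.degrees((yyaw-yy+np.pi)%(2*np.pi)-np.pi).round(2))
E
python3 -c "
from h import *
toolto([432,113.5,129],-0.41)"
```

```text
t 2.18 pos [431.5 111.9 226.4] yyaw -0.427 zax [-0.001 -0.    -1.   ] F [-0.84  0.17  0.61] M [-0.04 -0.02  0.03] gap 1.002 j7 -0.95
tool offset [ 1.7 -0.2 97.4]
dr z deg -0.98
```

Emit:
drive_tool(
  commands=[
    {"claw":0,"offset":[0.0015,0,0.03],"dr":[0,0,-1]},
    {"claw":0,"offset":[0,0,0.03],"dr":[0,0,0]},
    {"claw":0,"offset":[0,0,0.02],"dr":[0,0,0]},
    {"claw":0,"offset":[0,0,0.012],"dr":[0,0,0]},
    {"claw":0,"offset":[0,0,0.005],"dr":[0,0,0]},
    {"claw":0,"offset":[0,0,0],"dr":[0,0,0]},
  ],
)

```text
time_s: 2.68
position: [431.7, 113.2, 128.8]
eef_rot: [-0.0, 0.838, 0.545, -0.001]
wrist_force: [0.0, -0.6, 0.0]
finger_gap: 0.996
```

```bash
python3 - <<'E'
from h import *
toolto([432,113.5,129],-0.41)
a,_=ctrl.capture('top');b,_=ctrl.capture('scene')
v=np.vstack([cv2.resize(a[220:340,140:300],(640,480)),]);w=cv2.resize(b[130:250,280:440],(640,480))
cv2.imwrite('pics/pre1.png',cv2.resize(np.hstack([v,w]),(800,300)))
E
```

```text
t 2.68 pos [431.7 113.2 128.8] yyaw -0.418 zax [-0.002 -0.    -1.   ] F [ 0.01 -0.64  0.02] M [-0.02 -0.09 -0.02] gap 0.996 j7 -1.06
tool offset [ 0.4  0.2 -0.2]
dr z deg -0.47
```

View pics/pre1.png

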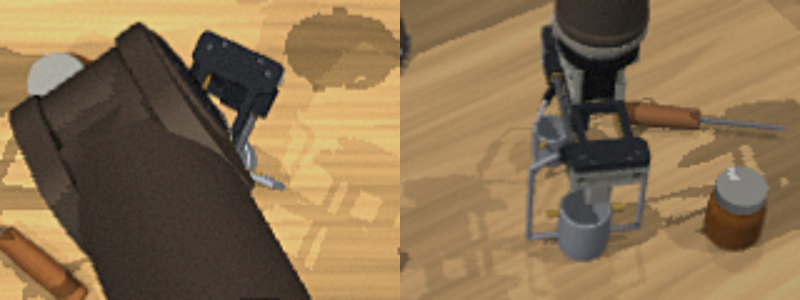

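The gripper straddles the handle in both views: scene bail rods at crop (530,190) and (645,185), fingers over the middle. Now close and lift.

Emit:
drive_tool(
  commands=[
    {"claw":100,"offset":[0,0,0],"dr":[0,0,0]},
    {"claw":150,"offset":[0,0,0],"dr":[0,0,0]},
    {"claw":200,"offset":[0,0,0],"dr":[0,0,0]},
    {"claw":255,"offset":[0,0,0],"dr":[0,0,0]},
    {"claw":255,"offset":[0,0,0],"dr":[0,0,0]},
    {"claw":255,"offset":[0,0,0],"dr":[0,0,0]},
    {"claw":255,"offset":[0,0,0],"dr":[0,0,0]},
    {"claw":255,"offset":[0,0,0],"dr":[0,0,0]},
    {"claw":255,"offset":[0,0,0],"dr":[0,0,0]},
    {"claw":255,"offset":[0,0,0],"dr":[0,0,0]},
    {"claw":255,"offset":[0,0,0],"dr":[0,0,0]},
    {"claw":255,"offset":[0,0,0],"dr":[0,0,0]},
  ],
)

```text
time_s: 3.78
position: [432.4, 113.4, 129.7]
eef_rot: [-0.0, 0.838, 0.546, -0.0]
wrist_force: [0.6, -0.1, 0.5]
finger_gap: 0.178
```

Emit:
drive_tool(
  commands=[
    {"claw":255,"offset":[0,0,0],"dr":[0,0,0]},
    {"claw":255,"offset":[0,0,0],"dr":[0,0,0]},
    {"claw":255,"offset":[0,0,0],"dr":[0,0,0]},
  ],
)

```text
time_s: 4.03
position: [432.2, 113.5, 129.7]
eef_rot: [-0.0, 0.838, 0.546, -0.0]
wrist_force: [-0.8, 0.0, -0.6]
finger_gap: 0.116
```

Still closing (0.116 × 92 = 10.7 mm now). A few more rows, then lift.

Emit:
drive_tool(
  commands=[
    {"claw":255,"offset":[0,0,0],"dr":[0,0,0]},
    {"claw":255,"offset":[0,0,0],"dr":[0,0,0]},
    {"claw":255,"offset":[0,0,0],"dr":[0,0,0]},
    {"claw":255,"offset":[0,0,-0.01],"dr":[0,0,0]},
    {"claw":255,"offset":[0,0,-0.015],"dr":[0,0,0]},
    {"claw":255,"offset":[0,0,-0.025],"dr":[0,0,0]},
    {"claw":255,"offset":[0,0,-0.025],"dr":[0,0,0]},
    {"claw":255,"offset":[0,0,-0.02],"dr":[0,0,0]},
    {"claw":255,"offset":[0,0,-0.01],"dr":[0,0,0]},
    {"claw":255,"offset":[0,0,0],"dr":[0,0,0]},
  ],
)

```text
time_s: 4.87
position: [433.6, 113.8, 237.0]
eef_rot: [0.001, 0.838, 0.546, 0.002]
wrist_force: [-0.1, 0.3, -2.9]
finger_gap: 0.121
```

```bash
python3 - <<'E'
from h import *
toolto([534,-17,235],-1.82)
b,_=ctrl.capture('scene')
cv2.imwrite('pics/lift.png',cv2.resize(b[80:280,260:480],(800,600)))
E
```

```text
t 4.87 pos [433.6 113.8 237. ] yyaw -0.416 zax [ 0.004  0.001 -1.   ] F [-0.06  0.35 -2.93] M [-0.02 -0.03 -0.07] gap 0.121 j7 -0.93
tool offset [-79.1 144.7   2.3]
dr z deg 80.45
```

View pics/lift.png

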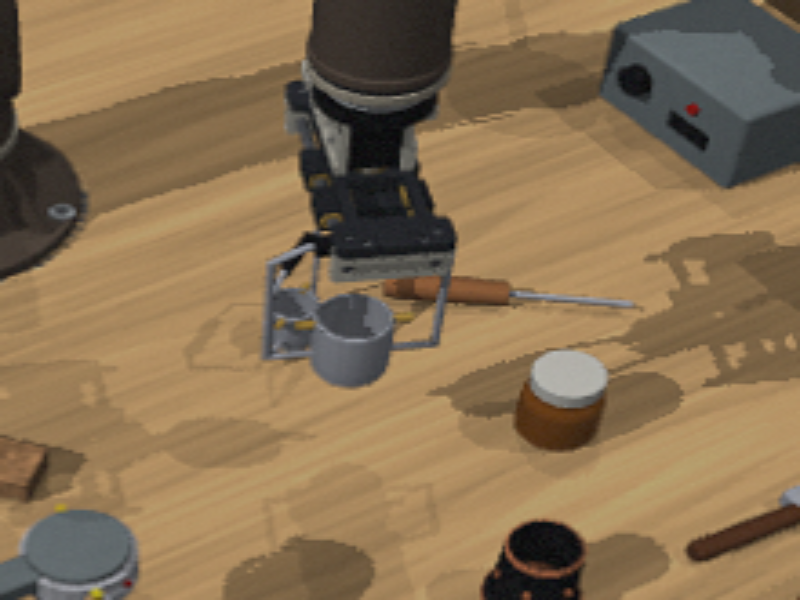

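Emit:
drive_tool(
  commands=[
    {"claw":255,"offset":[-0.004,0.0073,0],"dr":[0,0,0]},
    {"claw":255,"offset":[-0.008,0.0146,0],"dr":[0,0,0]},
    {"claw":255,"offset":[-0.008,0.0146,0],"dr":[0,0,0]},
    {"claw":255,"offset":[-0.008,0.0146,0],"dr":[0,0,0]},
    {"claw":255,"offset":[-0.008,0.0146,0],"dr":[0,0,0]},
    {"claw":255,"offset":[-0.008,0.0146,0],"dr":[0,0,0]},
    {"claw":255,"offset":[-0.008,0.0146,0],"dr":[0,0,0]},
    {"claw":255,"offset":[-0.008,0.0146,0],"dr":[0,0,0]},
    {"claw":255,"offset":[-0.008,0.0146,0],"dr":[0,0,0]},
    {"claw":255,"offset":[-0.008,0.0146,0],"dr":[0,0,0]},
    {"claw":255,"offset":[-0.004,0.0073,0],"dr":[0,0,0]},
  ],
)

```text
time_s: 5.83
position: [534.9, -21.4, 234.0]
eef_rot: [0.0, 0.838, 0.545, -0.0]
wrist_force: [0.0, 0.0, -1.9]
finger_gap: 0.118
```

Emit:
drive_tool(
  commands=[
    {"claw":255,"offset":[0,0,0],"dr":[0,0,3.5]},
    {"claw":255,"offset":[0,0,0],"dr":[0,0,6.5]},
    {"claw":255,"offset":[0,0,0],"dr":[0,0,6.5]},
    {"claw":255,"offset":[0,0,0],"dr":[0,0,6.5]},
    {"claw":255,"offset":[0,0,0],"dr":[0,0,6.5]},
    {"claw":255,"offset":[0,0,0],"dr":[0,0,6.5]},
    {"claw":255,"offset":[0,0,0],"dr":[0,0,6.5]},
    {"claw":255,"offset":[0,0,0.006],"dr":[0,0,6.5]},
    {"claw":255,"offset":[0,0,0.012],"dr":[0,0,6.5]},
    {"claw":255,"offset":[0,0,0.012],"dr":[0,0,6.5]},
    {"claw":255,"offset":[0,0,0.012],"dr":[0,0,6.5]},
    {"claw":255,"offset":[0,0,0.006],"dr":[0,0,6.5]},
    {"claw":255,"offset":[0,0,0.004],"dr":[0,0,5.5]},
    {"claw":255,"offset":[0,0,0],"dr":[0,0,0]},
    {"claw":255,"offset":[0,0,0],"dr":[0,0,0]},
  ],
)

```text
time_s: 7.08
position: [533.7, -18.5, 182.5]
eef_rot: [0.0, 0.992, -0.123, -0.0]
wrist_force: [0.6, -0.0, -3.0]
finger_gap: 0.119
```

```bash
python3 - <<'E'
from h import *
toolto([532.2,-156.8,184.7],-1.82)
b,_=ctrl.capture('scene');a,_=ctrl.capture('top')
cv2.imwrite('pics/sc2.png',b);cv2.imwrite('pics/tp2.png',a)
cv2.imwrite('pics/sc2c.png',cv2.resize(b[160:310,240:440],(800,600),interpolation=cv2.INTER_CUBIC))
cv2.imwrite('pics/tp2c.png',cv2.resize(a[160:310,220:420],(800,600),interpolation=cv2.INTER_CUBIC))
E
```

```text
t 7.08 pos [533.7 -18.5 182.5] yyaw -1.817 zax [-0.001 -0.    -1.   ] F [ 0.63 -0.01 -3.  ] M [ 0.03  0.03 -0.02] gap 0.119 j7 -1.99
tool offset [ 32.3 134.5  -2.1]
dr z deg 0.18
```

View pics/sc2c.png

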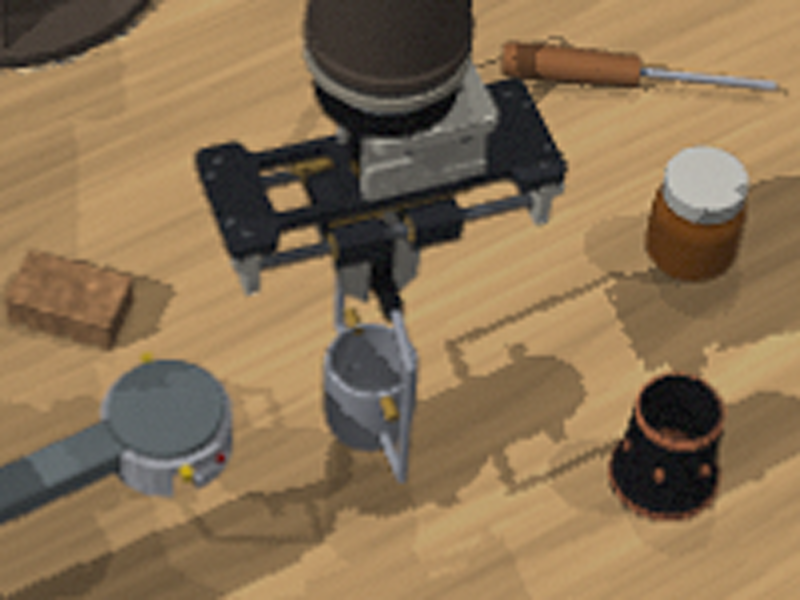

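View pics/tp2c.png

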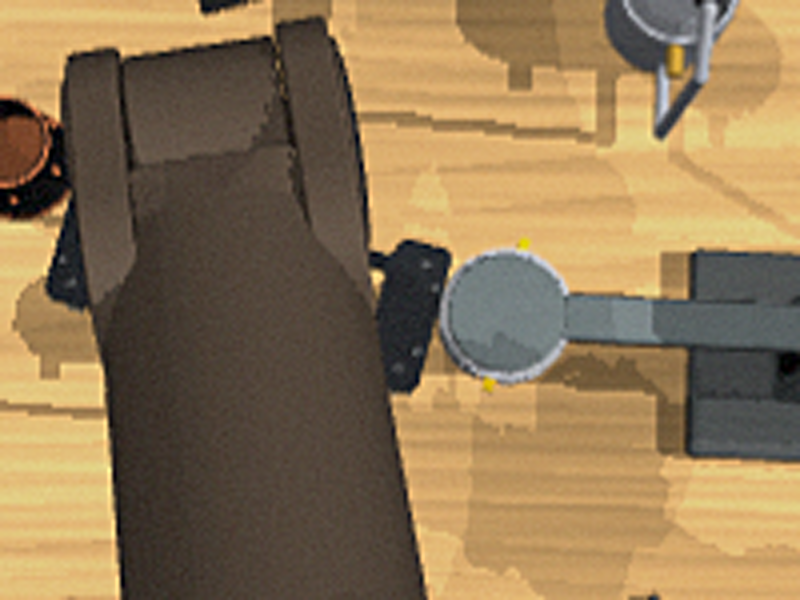

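```bash
python3 - <<'E'
from h import *
f=lambda p:[240+p[0]/4,160+p[1]/4]
print('rim',plane('scene',[f((370,358))],114.8))
print('rimL/R',plane('scene',[f((327,375)),f((413,350))],114.8))
W=plane('scene',[f((351,318)),f((390,408))],108.8);L=W[1]-W[0];print('lugs',W,W.mean(0),np.linalg.norm(L),np.arctan2(L[1],L[0]))
print('cap',plane('scene',[f((167,407))],163), 'tabs', plane('scene',[[276.2,248.6],[286,277.5]],155))
b=cv2.imread('pics/sc2.png')
im=cv2.resize(b[225:285,300:360],(600,600),interpolation=cv2.INTER_CUBIC);cv2.imwrite('pics/sc2d.png',im)
im=cv2.resize(b[240:290,255:305],(600,600),interpolation=cv2.INTER_CUBIC);cv2.imwrite('pics/sc2e.png',im)
E
```

```text
rim [[537.38826027 -20.00174676 114.8       ]]
rimL/R [[534.62996693 -48.51925397 114.8       ]
 [545.78114596   5.17370479 114.8       ]]
lugs [[502.52258803 -11.04167699 108.8       ]
 [570.64949995 -27.13013896 108.8       ]] [536.58604399 -19.08590798 108.8       ] 70.00081954215248 -0.23190555172391777
cap [[ 535.6610256  -156.00107134  163.        ]] tabs [[ 492.05278514 -146.16795003  155.        ]
 [ 572.45138677 -166.51388406  155.        ]]
```

View pics/sc2d.png

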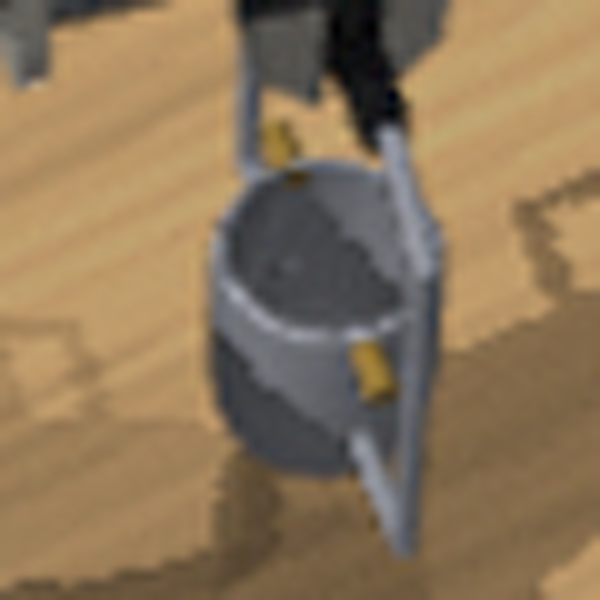

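View pics/sc2e.png

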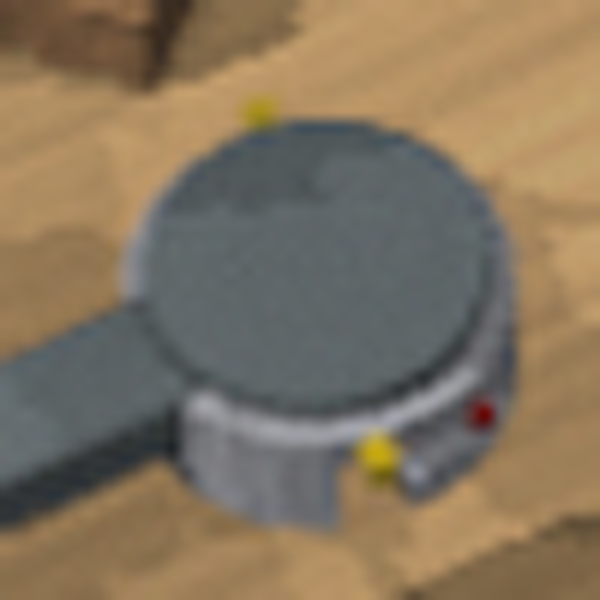

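Scene crop: one slot opens directly below the yellow tab at crop (370,495), the red pin is at (483,413), and the pail lugs at (275,125)/(380,385) point along the tab line. Next, bring it in below the ring.

Emit:
drive_tool(
  commands=[
    {"claw":255,"offset":[0.0016,0.0067,0],"dr":[0,0,0]},
    {"claw":255,"offset":[0.0032,0.0133,0],"dr":[0,0,0]},
    {"claw":255,"offset":[0.0032,0.0133,0],"dr":[0,0,0]},
    {"claw":255,"offset":[0.0032,0.0133,0],"dr":[0,0,0]},
    {"claw":255,"offset":[0.0032,0.0133,0],"dr":[0,0,0]},
    {"claw":255,"offset":[0.0032,0.0133,0],"dr":[0,0,0]},
    {"claw":255,"offset":[0.0032,0.0133,0],"dr":[0,0,0]},
    {"claw":255,"offset":[0.0032,0.0133,0],"dr":[0,0,0]},
    {"claw":255,"offset":[0.0032,0.0133,0],"dr":[0,0,0]},
    {"claw":255,"offset":[0.0032,0.0133,0],"dr":[0,0,0]},
    {"claw":255,"offset":[0.0016,0.0067,0],"dr":[0,0,0]},
    {"claw":255,"offset":[0,0,0],"dr":[0,0,0]},
    {"claw":255,"offset":[0,0,0],"dr":[0,0,0]},
  ],
)

```text
time_s: 8.27
position: [531.8, -155.7, 182.8]
eef_rot: [-0.0, 0.992, -0.125, 0.0]
wrist_force: [0.1, 1.6, -2.9]
finger_gap: 0.119
```

```bash
python3 - <<'E'
from h import *
toolto([532.2,-156,183],-1.82)
b,_=ctrl.capture('scene');a,_=ctrl.capture('top')
cv2.imwrite('pics/sc3.png',b);cv2.imwrite('pics/tp3.png',a)
cv2.imwrite('pics/sc3c.png',cv2.resize(b[220:320,230:330],(600,600),interpolation=cv2.INTER_CUBIC))
cv2.imwrite('pics/tp3c.png',cv2.resize(a[190:290,290:400],(660,600),interpolation=cv2.INTER_CUBIC))
E
```

```text
t 8.27 pos [ 531.8 -155.7  182.8] yyaw -1.821 zax [ 0.  0. -1.] F [ 0.13  1.59 -2.86] M [0.05 0.06 0.01] gap 0.119 j7 -1.72
tool offset [ 0.5  0.2 -0.2]
dr z deg -0.05
```

View pics/sc3c.png

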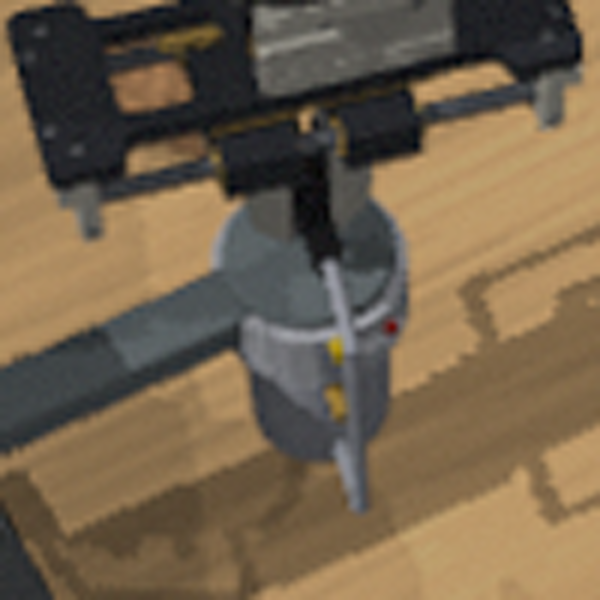

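View pics/tp3c.png

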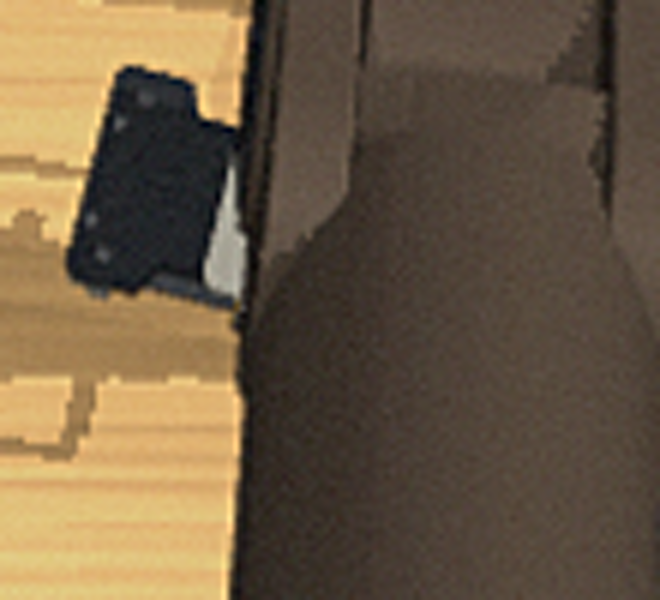

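Emit:
drive_tool(
  commands=[
    {"claw":255,"offset":[0,0,-0.003],"dr":[0,0,0]},
    {"claw":255,"offset":[0,0,-0.003],"dr":[0,0,0]},
    {"claw":255,"offset":[0,0,-0.002],"dr":[0,0,0]},
    {"claw":255,"offset":[0,0,-0.001],"dr":[0,0,0]},
    {"claw":255,"offset":[0,0,-0.001],"dr":[0,0,0]},
    {"claw":255,"offset":[0,0,0],"dr":[0,0,0]},
  ],
)

```text
time_s: 8.87
position: [531.9, -155.5, 193.0]
eef_rot: [0.0, 0.992, -0.124, 0.0]
wrist_force: [0.5, 1.0, -2.8]
finger_gap: 0.116
```

Emit:
drive_tool(
  commands=[
    {"claw":255,"offset":[0,0,-0.001],"dr":[0,0,0]},
    {"claw":255,"offset":[0,0,-0.001],"dr":[0,0,0]},
    {"claw":255,"offset":[0,0,0],"dr":[0,0,0]},
  ],
)

```text
time_s: 9.12
position: [531.8, -155.7, 194.9]
eef_rot: [0.0, 0.992, -0.125, 0.0]
wrist_force: [0.5, -0.8, -3.1]
finger_gap: 0.119
```

```bash
python3 -c "
from h import *
toolto([532.2,-156,194.7],-1.82)"
```

```text
t 9.12 pos [ 531.8 -155.7  194.9] yyaw -1.821 zax [ 0. -0. -1.] F [ 0.45 -0.77 -3.11] M [0.02 0.05 0.04] gap 0.119 j7 -1.72
tool offset [0.4 0.2 0.2]
dr z deg -0.04
```

Emit:
drive_tool(
  commands=[
    {"claw":255,"offset":[0,0,-0.001],"dr":[0,0,0]},
    {"claw":255,"offset":[0,0,-0.001],"dr":[0,0,0]},
    {"claw":255,"offset":[0,0,0],"dr":[0,0,0]},
  ],
)

```text
time_s: 9.37
position: [531.8, -155.6, 196.9]
eef_rot: [0.0, 0.992, -0.125, 0.0]
wrist_force: [0.1, 0.8, -3.1]
finger_gap: 0.114
```

Emit:
drive_tool(
  commands=[
    {"claw":255,"offset":[0,0,-0.001],"dr":[0,0,0]},
    {"claw":255,"offset":[0,0,-0.001],"dr":[0,0,0]},
    {"claw":255,"offset":[0,0,0],"dr":[0,0,0]},
  ],
)

```text
time_s: 9.62
position: [531.8, -155.6, 198.9]
eef_rot: [0.0, 0.992, -0.125, 0.0]
wrist_force: [-0.2, -0.4, -2.2]
finger_gap: 0.123
```

Emit:
drive_tool(
  commands=[
    {"claw":255,"offset":[0,0,-0.001],"dr":[0,0,0]},
    {"claw":255,"offset":[0,0,-0.001],"dr":[0,0,0]},
    {"claw":255,"offset":[0,0,-0.001],"dr":[0,0,0]},
    {"claw":255,"offset":[0,0,-0.001],"dr":[0,0,0]},
    {"claw":255,"offset":[0,0,0],"dr":[0,0,0]},
  ],
)

```text
time_s: 10.03
position: [531.8, -155.6, 202.9]
eef_rot: [0.0, 0.992, -0.125, 0.0]
wrist_force: [-1.8, -0.1, -2.5]
finger_gap: 0.12
```

Emit:
drive_tool(
  commands=[
    {"claw":255,"offset":[0,0,-0.001],"dr":[0,0,0]},
    {"claw":255,"offset":[0,0,-0.001],"dr":[0,0,0]},
    {"claw":255,"offset":[0,0,-0.001],"dr":[0,0,0]},
    {"claw":255,"offset":[0,0,0],"dr":[0,0,0]},
  ],
)

```text
time_s: 10.37
position: [531.7, -155.5, 205.6]
eef_rot: [-0.0, 0.992, -0.125, -0.0]
wrist_force: [0.2, 0.2, -5.6]
finger_gap: 0.11
```

```bash
python3 -c "
from h import *
toolto(None)
b,_=ctrl.capture('scene')
cv2.imwrite('pics/sc4c.png',cv2.resize(b[220:320,230:330],(600,600),interpolation=cv2.INTER_CUBIC))"
```

```text
t 10.37 pos [ 531.7 -155.5  205.6] yyaw -1.821 zax [-0.  0. -1.] F [ 0.24  0.2  -5.62] M [ 0.1   0.13 -0.04] gap 0.11 j7 -1.71
```

View pics/sc4c.png

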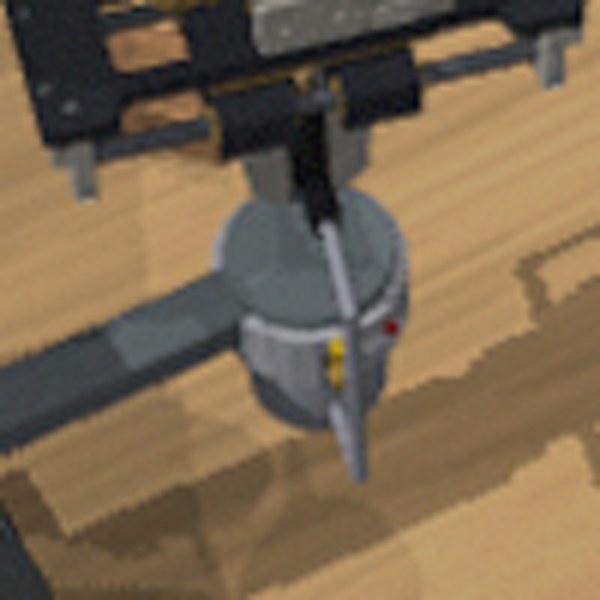

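The lug sits in the slot below the tab at (336,370), and about 2.6 N of pad contact arrived at the predicted height. Raise to rim +22.

Emit:
drive_tool(
  commands=[
    {"claw":255,"offset":[0,0,-0.0015],"dr":[0,0,0]},
    {"claw":255,"offset":[0,0,-0.0015],"dr":[0,0,0]},
    {"claw":255,"offset":[0,0,-0.0015],"dr":[0,0,0]},
    {"claw":255,"offset":[0,0,-0.001],"dr":[0,0,0]},
    {"claw":255,"offset":[0,0,0],"dr":[0,0,0]},
  ],
)

```text
time_s: 10.83
position: [531.7, -155.5, 211.3]
eef_rot: [-0.0, 0.992, -0.125, -0.0]
wrist_force: [-0.1, 1.2, -6.7]
finger_gap: 0.117
```

Emit:
drive_tool(
  commands=[
    {"claw":255,"offset":[0,0,-0.001],"dr":[0,0,0]},
    {"claw":255,"offset":[0,0,-0.001],"dr":[0,0,0]},
    {"claw":255,"offset":[0,0,-0.001],"dr":[0,0,0]},
    {"claw":255,"offset":[0,0,0],"dr":[0,0,0]},
  ],
)

```text
time_s: 11.17
position: [531.7, -155.6, 214.3]
eef_rot: [-0.0, 0.992, -0.125, -0.0]
wrist_force: [-0.5, 0.6, -8.4]
finger_gap: 0.116
```

```bash
python3 -c "
from h import *
toolto(None)"
```

```text
t 11.17 pos [ 531.7 -155.6  214.3] yyaw -1.821 zax [-0.  0. -1.] F [-0.48  0.64 -8.38] M [0.13 0.16 0.02] gap 0.116 j7 -1.71
```

Emit:
drive_tool(
  commands=[
    {"claw":255,"offset":[0,0,-0.0003],"dr":[0,0,-1.5]},
    {"claw":255,"offset":[0,0,0],"dr":[0,0,-2]},
    {"claw":255,"offset":[0,0,0],"dr":[0,0,-2]},
    {"claw":255,"offset":[0,0,0],"dr":[0,0,-2]},
    {"claw":255,"offset":[0,0,0],"dr":[0,0,0]},
  ],
)

```text
time_s: 11.58
position: [531.6, -155.8, 214.4]
eef_rot: [0.0, 0.998, -0.058, -0.0]
wrist_force: [-1.6, -0.8, -8.5]
finger_gap: 0.117
```

```bash
python3 -c "
from h import *
toolto(None,-1.821)"
```

```text
t 11.58 pos [ 531.6 -155.8  214.4] yyaw -1.687 zax [-0. -0. -1.] F [-1.55 -0.82 -8.53] M [-0.08  0.13  0.03] gap 0.117 j7 -1.59
dr z deg 7.67
```

Emit:
drive_tool(
  commands=[
    {"claw":255,"offset":[0,0,0],"dr":[0,0,-2.5]},
    {"claw":255,"offset":[0,0,0],"dr":[0,0,-3]},
    {"claw":255,"offset":[0,0,0],"dr":[0,0,-3]},
    {"claw":255,"offset":[0,0,0],"dr":[0,0,-3]},
    {"claw":255,"offset":[0,0,0],"dr":[0,0,-2.5]},
    {"claw":255,"offset":[0,0,0],"dr":[0,0,0]},
  ],
)

```text
time_s: 12.08
position: [531.6, -155.9, 214.4]
eef_rot: [0.0, 0.998, 0.063, -0.0]
wrist_force: [-1.1, 0.0, -8.8]
finger_gap: 0.116
```

```bash
python3 -c "
from h import *
toolto([531.7,-155.6,214.6],-1.821)"
```

```text
t 12.08 pos [ 531.6 -155.9  214.4] yyaw -1.444 zax [-0. -0. -1.] F [-1.13  0.01 -8.83] M [-0.12  0.17  0.03] gap 0.116 j7 -1.36
tool offset [ 0.1 -0.3 -0.2]
dr z deg 21.6
```

Emit:
drive_tool(
  commands=[
    {"claw":255,"offset":[0,0,0],"dr":[0,0,-3]},
    {"claw":255,"offset":[0,0,0],"dr":[0,0,-3]},
    {"claw":255,"offset":[0,0,0],"dr":[0,0,-3]},
    {"claw":255,"offset":[0,0,0],"dr":[0,0,-3]},
    {"claw":255,"offset":[0,0,0],"dr":[0,0,-3]},
    {"claw":255,"offset":[0,0,0],"dr":[0,0,-3]},
    {"claw":255,"offset":[0,0,0],"dr":[0,0,0]},
  ],
)

```text
time_s: 12.67
position: [531.6, -156.0, 214.5]
eef_rot: [0.0, 0.976, 0.218, -0.0]
wrist_force: [-0.6, -1.1, -8.8]
finger_gap: 0.119
```

```bash
python3 -c "
from h import *
toolto([531.7,-155.6,214.6],-1.821)"
```

```text
t 12.67 pos [ 531.6 -156.   214.5] yyaw -1.131 zax [-0. -0. -1.] F [-0.62 -1.14 -8.78] M [-0.21  0.14  0.  ] gap 0.119 j7 -1.08
tool offset [ 0.3 -0.3 -0.1]
dr z deg 39.54
```

Emit:
drive_tool(
  commands=[
    {"claw":255,"offset":[0,0,0],"dr":[0,0,-2]},
    {"claw":255,"offset":[0,0,0],"dr":[0,0,-2]},
    {"claw":255,"offset":[0,0,0],"dr":[0,0,-1]},
    {"claw":255,"offset":[0,0,0],"dr":[0,0,0]},
  ],
)

```text
time_s: 13.0
position: [531.6, -156.0, 214.5]
eef_rot: [0.0, 0.966, 0.26, -0.0]
wrist_force: [0.0, -1.3, -7.7]
finger_gap: 0.114
```

```bash
python3 -c "
from h import *
toolto([531.7,-155.6,214.6],-1.821)"
```

```text
t 13.0 pos [ 531.6 -156.   214.5] yyaw -1.046 zax [-0. -0. -1.] F [ 0.05 -1.29 -7.75] M [-0.41  0.15 -0.05] gap 0.114 j7 -1.0
tool offset [ 0.2 -0.3 -0.1]
dr z deg 44.42
```

Emit:
drive_tool(
  commands=[
    {"claw":255,"offset":[0,0,0],"dr":[0,0,-1]},
    {"claw":255,"offset":[0,0,0],"dr":[0,0,-0.5]},
    {"claw":255,"offset":[0,0,0],"dr":[0,0,0]},
  ],
)

```text
time_s: 13.25
position: [531.7, -155.8, 214.5]
eef_rot: [0.0, 0.962, 0.273, -0.0]
wrist_force: [-2.1, -2.4, -8.5]
finger_gap: 0.12
```

```bash
python3 -c "
from h import *
toolto([531.7,-155.6,214.6],-1.821)
b,_=ctrl.capture('scene')
cv2.imwrite('pics/sc5c.png',cv2.resize(b[220:320,230:330],(600,600),interpolation=cv2.INTER_CUBIC))"
```

```text
t 13.25 pos [ 531.7 -155.8  214.5] yyaw -1.018 zax [-0. -0. -1.] F [-2.07 -2.42 -8.51] M [-0.56  0.26 -0.1 ] gap 0.12 j7 -0.97
tool offset [ 0.1 -0.2 -0.1]
dr z deg 46.01
```

View pics/sc5c.png

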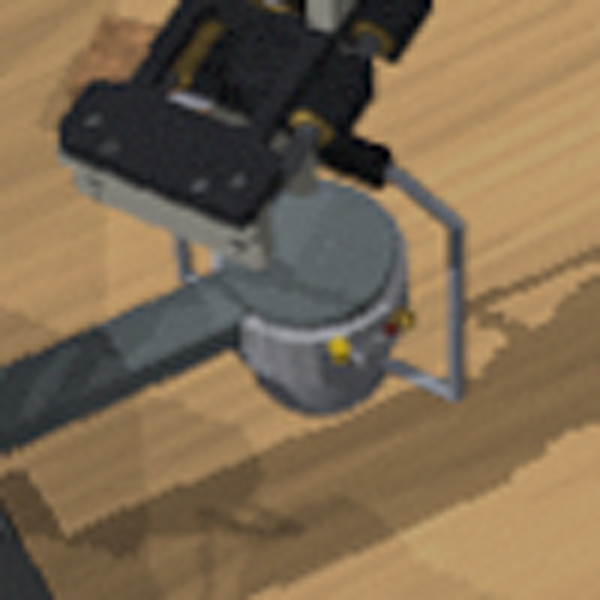

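The lug is at (403,320), beside the red pin (392,328), and turned 0.80 rad. Lower to seat it in the notch.

Emit:
drive_tool(
  commands=[
    {"claw":255,"offset":[0,0,0.001],"dr":[0,0,0]},
    {"claw":255,"offset":[0,0,0.001],"dr":[0,0,0]},
    {"claw":255,"offset":[0,0,0.001],"dr":[0,0,0]},
    {"claw":255,"offset":[0,0,0.001],"dr":[0,0,0]},
    {"claw":255,"offset":[0,0,0],"dr":[0,0,0]},
  ],
)

```text
time_s: 13.72
position: [531.8, -155.7, 210.5]
eef_rot: [0.0, 0.962, 0.273, -0.0]
wrist_force: [-1.2, -3.3, -6.5]
finger_gap: 0.119
```

```bash
python3 -c "
from h import *
toolto(None,-1.821)"
```

```text
t 13.72 pos [ 531.8 -155.7  210.5] yyaw -1.018 zax [ 0. -0. -1.] F [-1.2  -3.26 -6.54] M [-0.66  0.41 -0.01] gap 0.119 j7 -0.98
dr z deg 46.02
```

Emit:
drive_tool(
  commands=[
    {"claw":255,"offset":[0,0,0.001],"dr":[0,0,0]},
    {"claw":255,"offset":[0,0,0.001],"dr":[0,0,0]},
    {"claw":255,"offset":[0,0,0],"dr":[0,0,0]},
  ],
)

```text
time_s: 13.97
position: [531.9, -155.7, 208.5]
eef_rot: [0.0, 0.962, 0.273, 0.0]
wrist_force: [-1.7, -2.5, -4.6]
finger_gap: 0.118
```

Emit:
drive_tool(
  commands=[
    {"claw":255,"offset":[0,0,0.0007],"dr":[0,0,0]},
    {"claw":255,"offset":[0,0,0.0007],"dr":[0,0,0]},
    {"claw":255,"offset":[0,0,0],"dr":[0,0,0]},
  ],
)

```text
time_s: 14.22
position: [531.9, -155.8, 207.6]
eef_rot: [0.0, 0.962, 0.273, 0.0]
wrist_force: [-3.5, -3.7, 0.8]
finger_gap: 0.119
```

```bash
python3 -c "
from h import *
toolto(None,-1.821)
b,_=ctrl.capture('scene')
cv2.imwrite('pics/sc6c.png',cv2.resize(b[240:300,260:320],(600,600),interpolation=cv2.INTER_CUBIC))"
```

```text
t 14.22 pos [ 531.9 -155.8  207.6] yyaw -1.018 zax [ 0. -0. -1.] F [-3.47 -3.65  0.85] M [-0.71  0.93  0.  ] gap 0.119 j7 -0.98
dr z deg 46.01
```

View pics/sc6c.png

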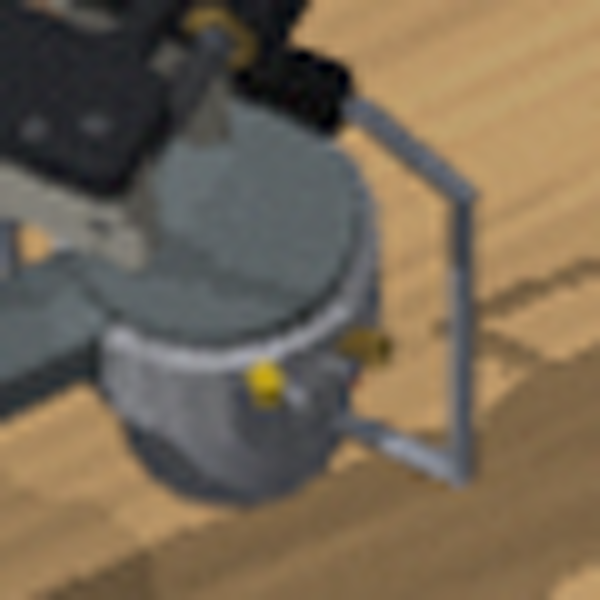

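Emit:
drive_tool(
  commands=[
    {"claw":255,"offset":[-0.0007,0.0002,0],"dr":[0,0,0]},
    {"claw":255,"offset":[0,0,0],"dr":[0,0,0]},
  ],
)

```text
time_s: 14.43
position: [531.7, -156.0, 207.4]
eef_rot: [0.0, 0.962, 0.273, 0.0]
wrist_force: [-2.5, -2.7, 0.3]
finger_gap: 0.115
```

```bash
python3 -c "
from h import *
toolto(None,-1.821)"
```

```text
t 14.43 pos [ 531.7 -156.   207.4] yyaw -1.018 zax [ 0.001  0.    -1.   ] F [-2.49 -2.68  0.33] M [-0.47  0.65 -0.01] gap 0.115 j7 -0.98
dr z deg 46.03
```

Emit:
drive_tool(
  commands=[
    {"claw":255,"offset":[-0.001,0.0003,0],"dr":[0,0,0]},
    {"claw":255,"offset":[0,0,0],"dr":[0,0,0]},
    {"claw":220,"offset":[0,0,0],"dr":[0,0,0]},
    {"claw":200,"offset":[0,0,0],"dr":[0,0,0]},
    {"claw":170,"offset":[0,0,0],"dr":[0,0,0]},
    {"claw":130,"offset":[0,0,0],"dr":[0,0,0]},
    {"claw":110,"offset":[0,0,0],"dr":[0,0,0]},
    {"claw":110,"offset":[0,0,0],"dr":[0,0,0]},
    {"claw":110,"offset":[0,0,0],"dr":[0,0,0]},
    {"claw":110,"offset":[0,0,0],"dr":[0,0,0]},
  ],
)

```text
time_s: 15.27
position: [530.6, -156.9, 207.1]
eef_rot: [0.0, 0.962, 0.273, 0.0]
wrist_force: [-0.1, -0.1, -0.7]
finger_gap: 0.559
```

```bash
python3 -c "
from h import *
toolto(None,-1.821)
b,_=ctrl.capture('scene')
cv2.imwrite('pics/sc7c.png',cv2.resize(b[210:310,240:340],(600,600),interpolation=cv2.INTER_CUBIC))"
```

```text
t 15.27 pos [ 530.6 -156.9  207.1] yyaw -1.018 zax [ 0. -0. -1.] F [-0.13 -0.06 -0.68] M [ 0.   -0.    0.06] gap 0.559 j7 -0.97
dr z deg 46.02
```

View pics/sc7c.png

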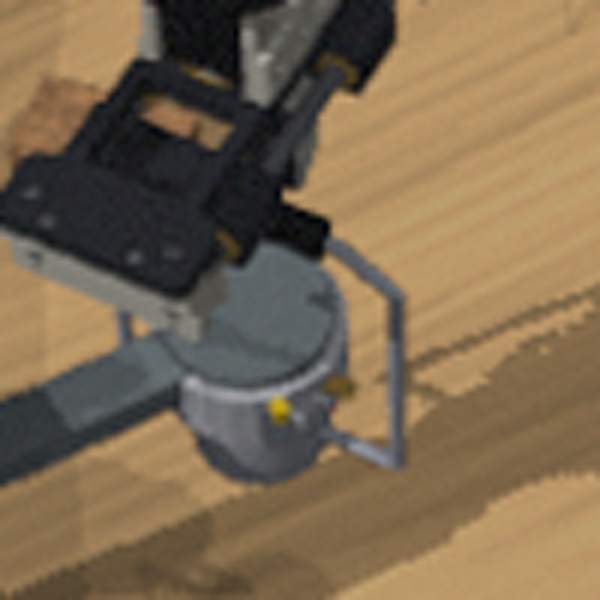

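The pail hangs on its own with the fingers open: lug at (340,385), pin below it. Wrist forces are back to zero. Retreat straight up, then look from above.

Emit:
drive_tool(
  commands=[
    {"claw":110,"offset":[0,0,-0.01],"dr":[0,0,0]},
    {"claw":110,"offset":[0,0,-0.02],"dr":[0,0,0]},
    {"claw":110,"offset":[0,0,-0.03],"dr":[0,0,0]},
    {"claw":110,"offset":[0,0,-0.03],"dr":[0,0,0]},
    {"claw":110,"offset":[0,0,-0.03],"dr":[0,0,0]},
    {"claw":110,"offset":[-0.02,0,-0.01],"dr":[0,0,0]},
    {"claw":110,"offset":[-0.03,0,0],"dr":[0,0,0]},
    {"claw":110,"offset":[-0.03,0,0],"dr":[0,0,0]},
    {"claw":110,"offset":[-0.03,0,0],"dr":[0,0,0]},
    {"claw":110,"offset":[-0.03,0,0],"dr":[0,0,0]},
    {"claw":110,"offset":[-0.03,0,0],"dr":[0,0,0]},
    {"claw":110,"offset":[-0.02,0,0],"dr":[0,0,0]},
    {"claw":110,"offset":[0,0,0],"dr":[0,0,0]},
  ],
)

```text
time_s: 16.4
position: [365.4, -259.4, 338.1]
eef_rot: [0.001, 0.963, 0.27, -0.001]
wrist_force: [0.7, 0.0, -0.5]
finger_gap: 0.568
```

```bash
python3 - <<'E'
from h import *
toolto(None)
b,_=ctrl.capture('scene');a,D=ctrl.capture('top')
cv2.imwrite('pics/sc8.png',b);cv2.imwrite('pics/tp8.png',a)
cv2.imwrite('pics/sc8c.png',cv2.resize(b[230:310,250:330],(600,600),interpolation=cv2.INTER_CUBIC))
C=cloud('top',D)[200:280,320:375].reshape(-1,3);m=C[:,2]>205;print('bar pts',m.sum(),np.median(C[m],0) if m.any() else None,C[m][:,2].min(),C[m][:,2].max())
E
```

```text
t 16.4 pos [ 365.4 -259.4  338.1] yyaw -1.023 zax [-0.001 -0.002 -1.   ] F [ 0.69  0.   -0.53] M [-0.05  0.   -0.04] gap 0.568 j7 -0.55
bar pts 280 [ 528.99041926 -154.42261285  230.67494389] 207.31096364419523 1331.7796223496835
```

View pics/sc8c.png

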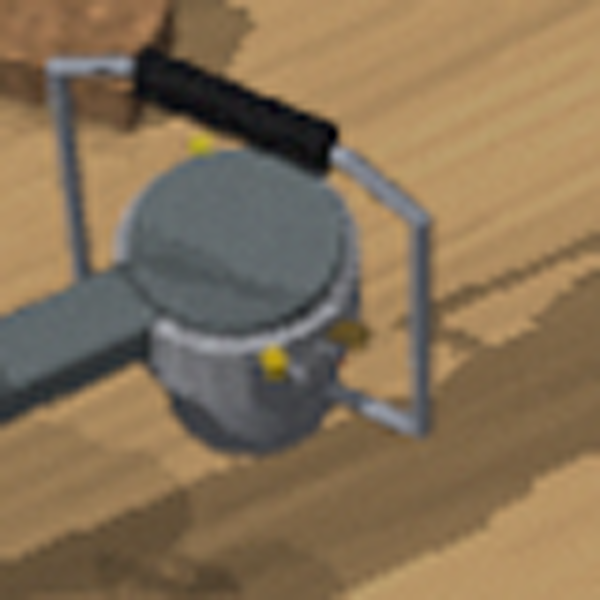

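View pics/tp8.png

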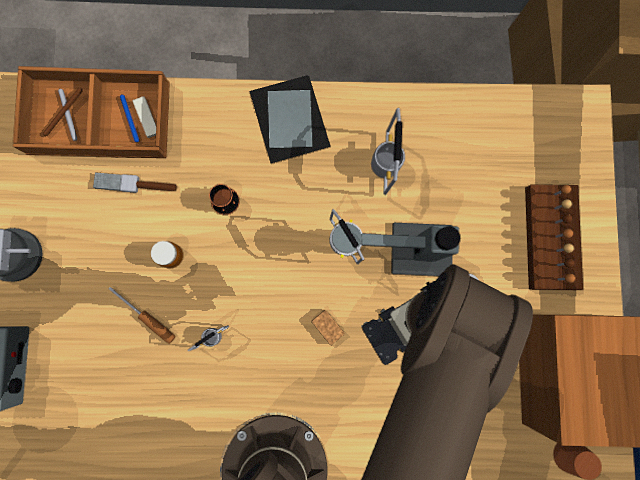

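View pics/sc8.png

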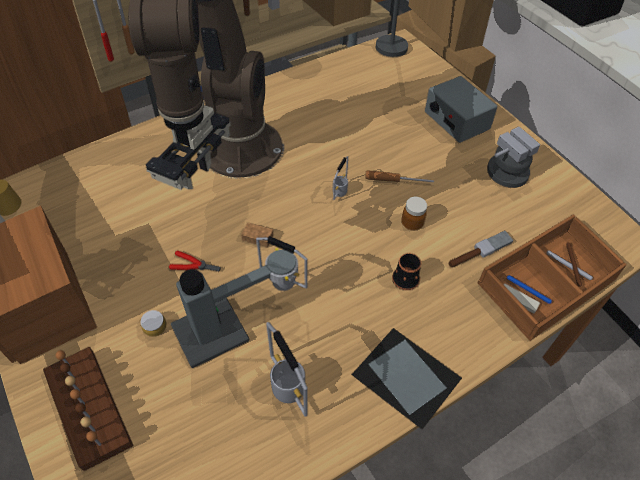

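```bash
python3 - <<'E'
from h import *
b,Ds=ctrl.capture('scene');a,D=ctrl.capture('top')
for n in('scene0','sc8'):
    im=cv2.imread(f'pics/{n}.png')[265:290,285:305].astype(int);m=(im[...,2]-im[...,:2].max(2)>40)&(im[...,1]-im[...,0]<25);ys,xs=np.nonzero(m);print(n,[(x+285,y+265,*im[y,x]) for y,x in zip(ys,xs)])
cv2.imwrite('pics/z9.png',cv2.resize(b[262:292,282:312],(600,600),interpolation=cv2.INTER_CUBIC))
# bar level: dark pixels both views
for n,im,DD,(x0,x1,y0,y1) in(('top',a,D,(325,370,205,262)),('scene',b,Ds,(262,300,230,258))):
    C=cloud(n,DD)[y0:y1,x0:x1];m=(im[y0:y1,x0:x1].max(2)<55)&(C[...,2]>200)&(C[...,2]<250)
    ys,xs=np.nonzero(m);p=C[m];u=p-np.median(p,0);ax=np.array([np.cos(.55),np.sin(.55)]);t=u[:,:2]@ax
    l=cv2.fitLine(np.c_[xs,ys].astype(np.float32),cv2.DIST_L2,0,.01,.01).ravel();c=np.array([xs.mean()+x0,ys.mean()+y0])
    W=plane(n,[c-10*l[:2],c,c+10*l[:2]],229);L=W[2]-W[0]
    print(n,len(p),'ctr',W[1].round(1),'yaw',np.arctan2(L[1],L[0]).round(3),'z slope',np.polyfit(t,p[:,2],1).round(3),'ends z',np.median(p[t<-15][:,2]),np.median(p[t>15][:,2]))
# bystander shifts
d=cv2.absdiff(cv2.imread('pics/top0.png'),a).max(2)
toolto(None)
E
```

```text
scene0 [(np.int64(294), np.int64(274), np.int64(36), np.int64(35), np.int64(89)), (np.int64(295), np.int64(274), np.int64(10), np.int64(13), np.int64(97))]
sc8 []
top 167 ctr [ 532.6 -154.6  229. ] yaw -2.588 z slope [-2.3000e-02  2.3197e+02] ends z 231.92244947163454 232.2512076594512
scene 188 ctr [ 536.2 -156.   229. ] yaw 0.537 z slope [2.00000e-03 2.29568e+02] ends z 230.85029824526566 230.8008062287256
t 16.6 pos [ 369.8 -256.1  337.6] yyaw -1.017 zax [ 0.001 -0.    -1.   ] F [ 0.23  0.5  -0.33] M [ 0.06 -0.03  0.05] gap 0.566 j7 -0.56
```

View pics/z9.png

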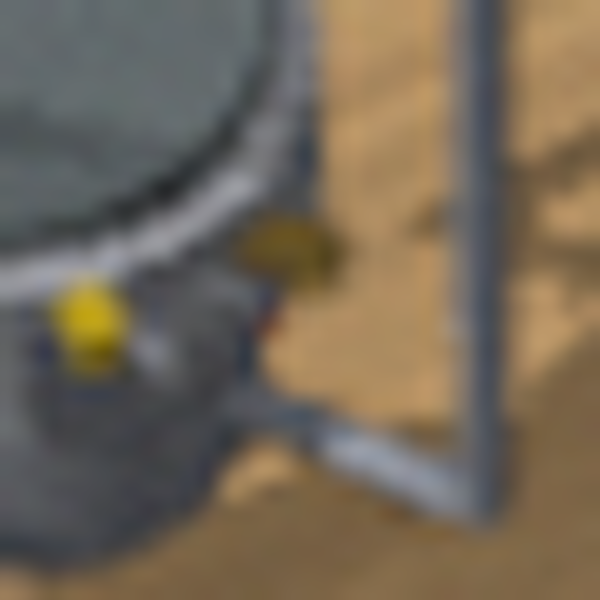

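```bash
python3 - <<'E'
from h import *
a=cv2.imread('pics/top0.png');b=cv2.imread('pics/tp8.png')
g=[cv2.cvtColor(i,cv2.COLOR_BGR2GRAY) for i in(a,b)]
for nm,(x,y,r) in dict(cup=(224,198,16),jar=(166,253,17),tin=(467,284,14),block=(327,325,18),pliers=(405,333,22),graver=(145,315,25),brush=(130,183,40),small=(210,337,18),large=(395,150,35)).items():
    P0=g[0][y-r:y+r,x-r:x+r];S=g[1][y-r-5:y+r+5,x-r-5:x+r+5];R_=cv2.matchTemplate(S,P0,cv2.TM_CCOEFF_NORMED);_,v,_,l=cv2.minMaxLoc(R_);print(nm,round(v,2),(l[0]-5,l[1]-5))
print(ctrl.sign_off())
E
```

```text
cup 1.0 (0, 0)
jar 0.99 (0, 0)
tin 0.2 (-5, -3)
block 0.8 (0, 0)
pliers 0.16 (-5, 5)
graver 0.74 (0, 0)
brush 1.0 (0, 0)
small 0.79 (0, 0)
large 1.0 (0, 0)
the job is handed in; nothing more can be done
None
```

The middle-sized pail is hanging locked in the separator ring by itself, with the gripper open and clear of it. I handed the job in at about 16.6 s of the 70 s allowed.

- **What I did:** I gripped the pail by its black bar and brought it in under the ring from the open side. I lined the lugs up with the slots under the yellow tabs and raised it until the spring pad pushed back at the predicted height. I then turned it anticlockwise about 0.80 rad and lowered it until the notches took its weight.
- **Forces:** The most I read at the wrist was about 9 N, mostly the pail's weight plus the pad. I eased out a small sideways load before letting go.
- **Last checks:**
  - The bar is level, and its height puts the rim about 15 mm above the mouth.
  - The bar's direction shows a turn of about 0.79 rad.
  - The near red pin has moved down below its lug.
  - The near yellow tab had not moved, so the ring had not turned.
- **Not fully confirmed:**
  - The far red pin is hidden from the cameras, so I infer that side is locked from the bar being level and at the right height.
  - Before-and-after pictures showed no shift for the cup, jar, block, graver, brush and the other two pails. The match was weaker for the block, graver and small pail.
  - The match failed for the tin and pliers, because the arm covered them in the later top picture. In the later scene-camera picture both look to be where they were.

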